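# Ready the comb feeder and hold the dispenser hatch open for refilling

### The job

I want to refill the comb feeder on the amenity counter. First draw the feeder tray's sprung pusher back until its pointer is level with the marker clip on the tray's edge and let go of it there; then press the dispenser's spring-return dial down by its bar, past the first two clicks to the third but not over the next click towards the end stop, and keep it there with the gripper so that the hatch stays open: finish while still holding it down. Leave the other things on the counter alone.

Things in the scene. Friction and masses are not known exactly. Their poses are not given: they have to be found in the camera images.
- tray: Fixed low black feeder tray, 280 mm long (its x), 110 mm wide (its y), side rails 24 mm high, far end wall 30 mm, a block of comb packs 28 mm high fixed at its far (+x) end (combs on it reach 33 mm). Origin: centre of its underside on the table. +x points roughly away from the robot (yaw within 0.3 rad either way). It and the dispenser may swap left and right.
- pusher_grip (a point): Centre of the grip of the tray's aluminium pusher: an upright plate 12 mm thick (tray x), 30 mm wide (tray y), 20 to 78 mm above the table; this point is 58 mm above the table on the plate's centre. It slides along the tray's -x direction (towards the robot). Nothing higher than 31 mm stands within 45 mm of it on the tray. Grasp it across its 30 mm width from above.
- pusher (a joint): Travel of the pusher in m: 0 is where its spring pulls it, growing to 0.13 as it is drawn along tray -x towards the robot. At 0 its grip is at tray x = +50 mm. Starts between 0 and 0.02. Pulling takes about 3 to 5 N; a drag brake keeps it where it is left.
- pusher_index (a point): Tip of the small steel pointer on the pusher, 58 mm to tray +y of the grip centre, at the same tray x as the grip centre, 28.5 mm above the table.
- marker: Small fixed grey clip 8 mm (tray x) by 12 mm (tray y), 26 mm high, outside the tray's +y rail, 66 mm to tray +y of its centre line. Its axes are parallel to the tray's; origin: centre of its underside. The pusher is right when pointer and clip centre agree along tray x, which is at pusher travel 0.055 to 0.105 m.
- dispenser: Fixed black comb hopper 100 mm (its x) by 150 mm (its y), 130 mm high, with a dark sliding lid (the hatch, top at 136 mm) which the dial draws open along -x, up to 80 mm out over the table. Origin: centre of its underside. +x points roughly away from the robot (yaw within 0.3 rad). The dial is on its +x face.
- dial_axis (a point): Point on the axis of the aluminium dial (68 mm diameter, with five steel bumps on a rim of 92 mm), at dispenser x = 72, y = -50, z = 105 mm. The axis is along dispenser x. From it an arm reaches to dispenser -y with a black bar at its end.
- bar_center (a point): Centre of the black round bar at the end of the dial's arm: 18 mm diameter, 46 mm long, lying along dispenser x, 95 mm from the dial axis. At rest it stands 0.52 rad above level (centre 152 mm above the table); at joint value v the arm is v - 0.52 rad below level, so the centre is at dispenser y = -50 - 95 cos(v - 0.52), z = 105 - 95 sin(v - 0.52) mm. Press it down from above.
- lever (a joint): Turn of the dial in rad: 0 at rest (spring return), growing as the bar is pressed down. Clicks (detents) at 0.33, 0.66 and 0.99 rad; a further bump is crossed at 1.155 and the end stop is at 1.25. Nothing latches: let go, it returns to 0. Takes about 3.5 to 8 N at the bar. A pointer on the dial passes four studs on the +x face (rest, first, second, and a thicker stud for the third).
- lotion: Bystander: amber bottle with black cap, 60 mm diameter, 150 mm tall. Origin: centre of its underside.
- tonic: Bystander: slim white bottle, 44 mm diameter, 110 mm tall. Origin: centre of its underside.
- cup: Bystander: white ceramic cup, 74 mm diameter, 90 mm tall. Origin: centre of its underside.
- jar: Bystander: clear lidded jar, 64 mm diameter, 75 mm tall, beside the dispenser. Origin: centre of its underside.
- dish: Bystander: small white bowl, 90 mm diameter, 30 mm tall, beside the tray. Origin: centre of its underside.
- soap: Bystander: paper-wrapped soap box 55 x 85 x 26 mm. Origin: centre of its underside.
- tissues: Bystander: cardboard tissue box 110 x 120 x 70 mm. Origin: centre of its underside.

How it is judged:
On the way, in this order (a step that is already met when the one before it is completed fails the run):
1. the pusher stands level with the marker clip (within 6 mm), let go of and at rest, with the dial still at rest (x of pusher_index in the frame of marker between -0.006 and 0.006 m and contact force between the fingers and pusher below 0.1 N and velocity of joint pusher between -0.01 and 0.01 m/s and value of joint lever below 0.1 rad), for 0.3 s.
2. the dial is pressed to the third click by the fingers (value of joint lever between 0.88 and 1.1 rad and contact force between the fingers and lever above 1.5 N), for 0.3 s.
At the end, for the whole second after the job is handed in: The pusher's pointer is level with the marker clip along the tray (within 7 mm), untouched and at rest; the dial is held at its third click (0.88 to 1.10 rad), still, by the gripper's fingers pushing on its arm or bar with more than 1.5 N (all of step 2 and velocity of joint lever between -0.2 and 0.2 rad/s and x of pusher_index in the frame of marker between -0.007 and 0.007 m and contact force between the fingers and pusher below 0.1 N and velocity of joint pusher between -0.01 and 0.01 m/s); the arm keeps its last pose, push and grip.
It fails at once if the dial is pushed over the next click beyond the third towards its end stop (value of joint lever above 1.165 rad).
It fails at once if a bystander is moved by more than 30 mm (distance of any of lotion, tonic, cup, jar, dish, soap, tissues from where it was at the start of the episode above 0.03 m).
It also fails if it takes over 48 s, if anything falls off the work surface, if the arm or the gripper's body presses on something with over 40 N, if the wrist force passes 120 N, or if a joint passes its speed limit or range.

### The arm

A 6-joint arm with a two-finger parallel gripper is mounted at the origin on the work surface. World frame = base frame: x ahead of the robot, y to its left, z up, the work surface at z = 0. Lengths are in m, angles in rad, forces in N, time in s.
With the tool pointing down it reaches from about 0.425 to 0.95 m from the base axis. Payload 14.7 kg.
Tool frame: the origin (TCP) lies midway between the tips of the shut fingers; the grasp point (between the pads) lies 19 mm behind it; z points along the fingers, y is the direction in which the jaws open and shut (so a half turn about z gives the same grasp; the last joint's range is limited). The gripper opens to 85 mm and grips with 20 to 120 N. Pads are 22 mm wide; open, the fingers measure 114 mm over their backs; the gripper's body (76 mm by 85 mm) begins 54 mm behind the grasp point. The pads swing forward as they close: fully open they stand 13 mm farther back than shut.
Start: joints at [-1.292, 0.48, 1.596, -0, 1.065, -0.047], TCP at [0.208, -0.616, 0.231] pointing down, gripper open.
Joint ranges: [-2.75, 2.75], [-0.82, 2.05], [0.23, 2.67], [-1.56, 4.7], [0.09, 2.69], [-2.92, 2.92]. Speed limits (rad/s): [1.89, 1.89, 2.39, 3.01, 3.01, 3.01].

### API

Orientations are given as [roll, pitch, yaw] about the fixed x, y, z axes, in that order (R = Rz(yaw) Ry(pitch) Rx(roll)).
In Python, from station import telemetry, optics, bot gives the robot as it stands. The module is installed in compiled form; this text tells all that it offers.
- The arm moves only by the shell command python3 -m jog 'ROWS' [OPENING] [FORCE]. ROWS is JSON, a list of rows, each a list of 6 numbers: the shift along the world's x, y, z in cm, then the turn, a rotation vector about the world's x, y, z in degrees. A call has 1 to 5 rows; each row shifts and turns the pose as measured when the row begins; what a row does not reach is not made up. A row lasts 1/12 s, in which the tool goes at most 41.7 mm and 7.16 degrees, less where a joint would pass 70% of its speed; a pose out of reach is approached as far as the arm can. A call is refused whole if a number of a shift passes 4.17 or a number of a turn 7.16, either way. A call with a gripper value outside its range is refused whole. OPENING is the opening, from 0 (shut) to 1 (fully open), set as the call begins (- or left out, the last holds). The fingers move at their own pace and stop on an object; FORCE is the grip in N (left out, the last holds). Time passes only in rows, so rows that do not move let the fingers close. It gives the time, the measured TCP pose, the force and the opening at its end, in the units of the state.
- telemetry.get_state(): the state, without advancing time (a new reading comes with each control period).
- optics.snapshot(name): name is "side" or "top"; returns (picture, depth): 400x640x3 uint8, blue, green, red; 400x640 float32, m along the optical axis (not along the pixel's ray), 0 where there is no reading.
- optics.camera_info(name): a dict with "intrinsics" (3x3 intrinsics, pixels), "xyz" and "rotation" of the camera in the world. Camera axes: x right, y down, z forward; pixel columns grow to the right and rows downward; lengths in m; the calibration is good to about 2 mm. A picture is of the moment at which its call begins. camera_info takes no time and is no camera call.
- bot.sign_off(): hands the job in, once; it reports no verdict.
Trained networks look in the newest picture that a camera, given by its name, has taken for a name from the list of things; names that differ only in an ending like _2 or _b are one class to them, and where a whole thing is asked for, a point or a joint stands for the part that bears it (a point fixed in the world has none). Each returns a list of dicts, best first, with "confidence" (0 to 1); they miss things now and then, are a little off and sometimes report something else, mostly with a low value. They report only what shows in the picture. A call takes as long as a camera call.
- optics.spot_in(camera, name): "bbox" ([left, top, width, height] in pixels, round what is visible of it).
- optics.cut_out(camera, name): "region" (400x640 bool, what is visible of it) and "bbox" ([left, top, width, height] in pixels, round what is visible of it).
- optics.landmark_of(camera, name): "point" ([row, column] in pixels: a listed point, or the origin of a listed thing).
The state is a dict: "t": time; "joints": joint angles; "joint_vel": joint speeds; "joint_torque": joint torques, N m; "ee_pos": TCP position; "orientation": TCP orientation; "contact_force": force on the tool from outside, world axes, zero at the start; "torque": the same for the moment, N m; "opening": opening from 0.0 (shut) to 1.0 (fully open).
Only numpy, scipy, OpenCV 4.12 (cv2) and the standard library are available. Lean on these libraries where they do the work, as an engineer would, in place of code of your own. Each camera call takes 0.05 s, during which the arm holds its last target.

## Working session

There is one attempt and no reset: what is moved stays moved. The work goes in short steps, Python scripts to look and compute and a shell command to move; the robot and the scene stay as the last step left them, time stands still between calls to the robot, and variables do not carry over. Pictures are saved under pics/ and viewed, and the job is handed in when it is done.

```bash
mkdir -p pics; ls
cat > h.py <<'E'
import numpy as np, cv2
from station import telemetry, optics, bot
def snap(n,f):
    p,d=optics.snapshot(n); cv2.imwrite('pics/'+f,p); np.save('pics/'+f+'.npy',d); return p,d
def w(n,r,c,d):
    i=optics.camera_info(n);K=np.array(i['intrinsics']);R=np.array(i['rotation']);t=np.array(i['xyz'])
    return R@(np.linalg.inv(K)@np.array([c,r,1.])*d)+t
def ray(n,r,c):
    i=optics.camera_info(n);K=np.array(i['intrinsics']);R=np.array(i['rotation']);t=np.array(i['xyz'])
    v=R@(np.linalg.inv(K)@np.array([c,r,1.])); return t,v
def tri(obs):
    A=np.zeros((3,3));b=np.zeros(3);rs=[ray(*o) for o in obs]
    for t,v in rs:
        v=v/np.linalg.norm(v);P=np.eye(3)-np.outer(v,v);A+=P;b+=P@t
    x=np.linalg.solve(A,b)
    return x,[np.linalg.norm(np.cross(x-t,v/np.linalg.norm(v))) for t,v in rs]
def atz(n,r,c,z):
    t,v=ray(n,r,c);return t+v*(z-t[2])/v[2]
E
python3 - <<'E'
from h import *
np.set_printoptions(precision=4,suppress=True)
for n in('side','top'):
    snap(n,n+'0.png'); i=optics.camera_info(n);print(n,i)
print(telemetry.get_state())
E
```

```text
pics
side {'intrinsics': array([[388.1567,   0.    , 316.4016],
       [  0.    , 388.1567, 192.739 ],
       [  0.    ,   0.    ,   1.    ]]), 'xyz': array([0.4825, 0.7207, 0.9855]), 'rotation': array([-2.4503, -0.0113, -2.9971])}
top {'intrinsics': array([[513.097 ,   0.    , 320.0433],
       [  0.    , 513.097 , 206.821 ],
       [  0.    ,   0.    ,   1.    ]]), 'xyz': array([0.4113, 0.0242, 1.7284]), 'rotation': array([-3.0499, -0.0021, -1.5749])}
{'t': 0.1, 'joints': array([-1.2916,  0.4808,  1.5968,  0.    ,  1.0651, -0.0466]), 'joint_vel': array([-0.0002, -0.0025, -0.    ,  0.0017, -0.0007, -0.0002]), 'joint_torque': array([  0.0013, -95.2256, -43.1044,   0.0001,   0.0051,  -0.    ]), 'ee_pos': array([ 0.208 , -0.6154,  0.2307]), 'orientation': array([-3.1405, -0.0001,  0.3258]), 'contact_force': array([-0.0851, -0.0839, -0.2589]), 'torque': array([ 0.0666, -0.0337,  0.0131]), 'opening': 0.9997054239463704}
```

Rotation is roll-pitch-yaw; fix the helper.

```bash
sed -i "s/R=np.array(i\['rotation'\])/R=Rot.from_euler('xyz',i['rotation']).as_matrix()/; s/^import numpy as np, cv2/import numpy as np, cv2\nfrom scipy.spatial.transform import Rotation as Rot/" h.py
python3 - <<'E'
from h import *
np.set_printoptions(precision=4,suppress=True)
for nm in ('tray','pusher_grip','pusher_index','marker','dispenser','dial_axis','bar_center','jar','dish','lotion','tonic','cup','soap','tissues'):
    obs=[]
    for n in('top','side'):
        L=optics.landmark_of(n,nm)
        if L:
            r,c=L[0]['point'];obs.append((n,r,c));print(nm,n,round(L[0]['confidence'],2),np.round((r,c),1),len(L))
    if len(obs)==2:print('   ',*tri(obs))
    elif obs: print('   z0',atz(*obs[0],0))
print(telemetry.get_state()['t'])
E
```

```text
tray top 0.6 [233.2 267.4] 1
tray side 0.58 [273.6 339.7] 1
    [0.4816 0.197  0.0053] [np.float64(1.062952157127795e-06), np.float64(1.0629521572370193e-06)]
pusher_grip top 0.87 [221.7 269.3] 1
pusher_grip side 0.82 [256.4 329.9] 1
    [0.5146 0.1846 0.0705] [np.float64(0.0014319593176160383), np.float64(0.0014319593176161103)]
pusher_index top 0.55 [217.9 250.3] 1
pusher_index side 0.6 [284.5 324.3] 1
    [0.5249 0.251  0.0361] [np.float64(0.006201795146551932), np.float64(0.006201795146551945)]
marker side 0.41 [283.5 322.5] 2
   z0 [0.5254 0.2314 0.    ]
dispenser top 0.61 [234.5 373.9] 1
dispenser side 0.79 [182.9 349.9] 2
    [ 0.4801 -0.163  -0.0175] [np.float64(0.003425114109786156), np.float64(0.0034251141097862625)]
dial_axis top 0.92 [211.1 385.6] 1
dial_axis side 0.65 [148.8 333.9] 1
    [ 0.5465 -0.187   0.1116] [np.float64(0.0009395982067762675), np.float64(0.0009395982067759871)]
bar_center top 0.64 [221.7 305.7] 2
bar_center side 0.75 [121.  335.4] 1
    [0.5118 0.0579 0.4305] [np.float64(0.01876651759957514), np.float64(0.01876651759957505)]
jar top 0.75 [235.1 327.
[... 402 characters left out ...]
514346517806832), np.float64(0.0035143465178070466)]
tonic top 0.59 [162.8 397.6] 1
tonic side 0.51 [156.8 287. ] 1
    [ 0.7204 -0.2469 -0.0106] [np.float64(0.0014849629189596129), np.float64(0.0014849629189596597)]
cup top 0.8 [164.3 250.5] 1
cup side 0.65 [283.4 249.4] 1
    [ 0.7221  0.2579 -0.007 ] [np.float64(0.00415171122423295), np.float64(0.004151711224232654)]
soap top 0.72 [236.7 460. ] 1
soap side 0.58 [123.1 361.8] 1
    [ 0.4663 -0.4474  0.012 ] [np.float64(0.0007496276415163485), np.float64(0.0007496276415162967)]
tissues top 0.65 [212.8 386.3] 2
tissues side 0.56 [376.6 356.9] 1
    [ 0.4847 -0.2008 -1.6248] [np.float64(0.2880918964897985), np.float64(0.2880918964897985)]
1.5
```

View pics/top0.png

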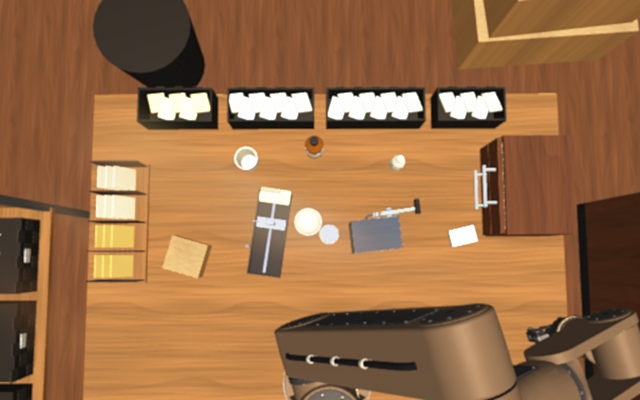

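View pics/side0.png

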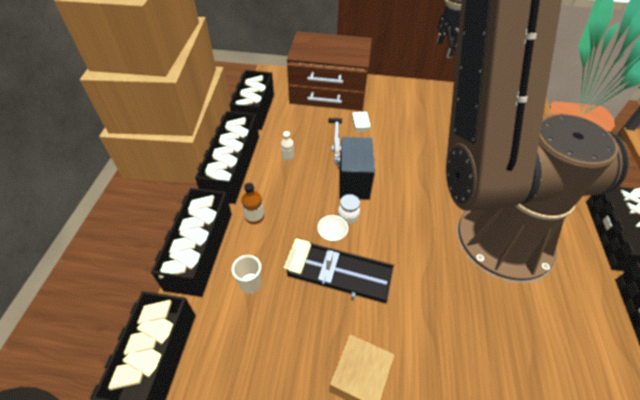

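The tray is at left (top view about row 232, col 268) with its pusher near (222,270). The dispenser is at (235,375) and its bar at (206,417). The top-view bar detection (222,306) is really the dish, so I reject it. I'll zoom in on the details.

Run:
```python
from h import *
a=cv2.imread('pics/top0.png');b=cv2.imread('pics/side0.png')
x=cv2.resize(a[180:285,235:300],None,fx=5.5,fy=5.5,interpolation=cv2.INTER_CUBIC)
y=cv2.resize(b[230:305,280:400],None,fx=3.4,fy=3.4,interpolation=cv2.INTER_CUBIC)
z=cv2.resize(a[190:260,340:430],None,fx=4.5,fy=4.5,interpolation=cv2.INTER_CUBIC)
c=np.zeros((590,790,3),np.uint8);c[:x.shape[0],:x.shape[1]]=x;c[:y.shape[0],360:360+y.shape[1]]=y;c[265:265+z.shape[0],360:360+z.shape[1]]=z
cv2.imwrite('pics/z0.png',c)
```

```text
(no output)
```

View pics/z0.png

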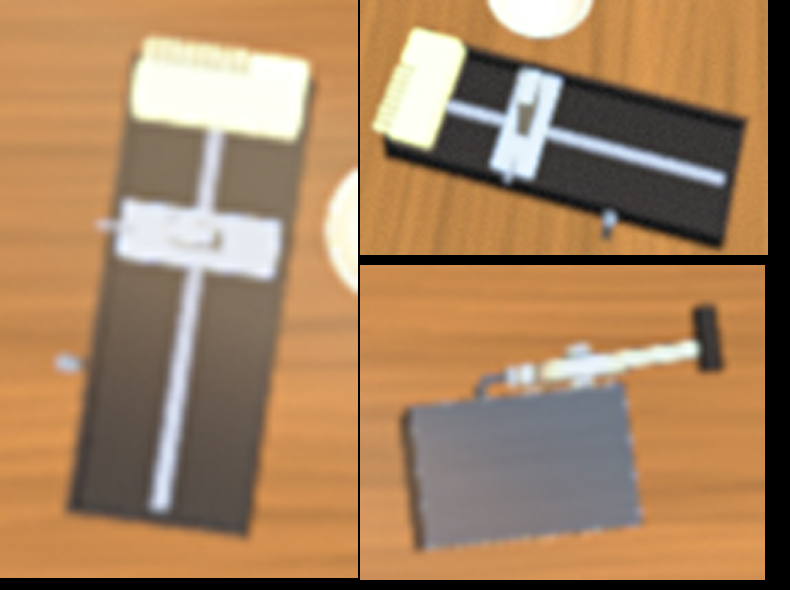

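Run:
```python
from h import *
np.set_printoptions(precision=4,suppress=True)
def zt(u,v,z): return atz('top',180+(v+.5)/5.5-.5,235+(u+.5)/5.5-.5,z)
def zs(u,v,z): return atz('side',230+(v+.5)/3.4-.5,280+(u-360+.5)/3.4-.5,z)
def zd(u,v,z): return atz('top',190+(v-265+.5)/4.5-.5,340+(u-360+.5)/4.5-.5,z)
s1,s0=zt(217,130,.015),zt(160,508,.015);d=s1-s0;print('slot yaw top',np.arctan2(d[1],d[0]))
q1,q0=zs(447,103,.015),zs(722,180,.015);d2=q1-q0;print('side',np.arctan2(d2[1],d2[0]))
for a,b in(((100,510-440),(0,0)),):pass
y=(np.arctan2(d[1],d[0])+np.arctan2(d2[1],d2[0]))/2
y=np.arctan2(d[1],d[0])
ex=np.array([np.cos(y),np.sin(y),0])
# corners: near end (z .024)
A,B=zt(70,512,.024),zt(247,534,.024);e=A-B;print('near edge yaw',np.arctan2(-e[0],e[1]),np.linalg.norm(e))
mt,ms=zt(67,362,.026),zs(608,218,.026);it,iS=zt(102,225,.0285),zs(508,181,.0285)
print('marker',mt,ms,'idx',it,iS)
print('travel top',(it-mt)@ex,'side',(iS-ms)@ex)
pt,ps=zt(196,233,.078),zs(532,82,.078);print('plate top',pt,ps)
c=[zd(*p,.136) for p in((410,408),(622,385),(642,523),(420,548))]
print('lid corners',c); dd=c[1]-c[0];print('disp yaw',np.arctan2(-dd[0]*-1,-dd[1]))
dd=c[0]-c[3]; print(np.arctan2(dd[1],dd[0])); dd=c[1]-c[2]; print(np.arctan2(dd[1],dd[0]))
print('bar ends',zd(705,308,.161),zd(711,368,.161))
# depth on disp/bar/plate
D=np.load('pics/top0.png.npy')
for r,cc in((200,417),(206,417),(208,418),(223,271),(222,270),(223,272),(245,247),(246,247),(235,375)):
    print(r,cc,w('top',r,cc,D[r,cc]))
D=np.load('pics/side0.png.npy')
for r,cc in((120,334),(121,336),(254,330),(293,353),(256,329),(145,357)): print(r,cc,w('side',r,cc,D[r,cc]))
b=cv2.imread('pics/side0.png')
cv2.imwrite('pics/z1.png',cv2.resize(b[100:205,310:390],None,fx=5.6,fy=5.6,interpolation=cv2.INTER_CUBIC))
```

```text
slot yaw top -0.14497557607803765
side -0.15585338710572574
near edge yaw -0.12674849443172276 0.10695082039389568
marker [0.4406 0.263  0.026 ] [0.4416 0.2617 0.026 ] idx [0.5229 0.2422 0.0285] [0.5226 0.2435 0.0285]
travel top 0.08443148502349158 side 0.08271842294760558
plate top [0.5148 0.1808 0.078 ] [0.5131 0.1809 0.078 ]
lid corners [array([ 0.5119, -0.0749,  0.136 ]), array([ 0.5273, -0.2217,  0.136 ]), array([ 0.432 , -0.2337,  0.136 ]), array([ 0.4155, -0.0808,  0.136 ])]
disp yaw 0.10419890059070071
0.06165869535718145
0.12589093925317466
bar ends [ 0.5779 -0.2754  0.161 ] [ 0.5368 -0.2787  0.161 ]
200 417 [ 0.5755 -0.278   0.159 ]
206 417 [ 0.5564 -0.2764  0.165 ]
208 418 [ 0.5504 -0.2797  0.1634]
223 271 [0.5113 0.1783 0.0787]
222 270 [0.5146 0.1815 0.0781]
223 272 [0.5117 0.1756 0.0724]
245 247 [0.4419 0.262  0.0277]
246 247 [0.4387 0.2621 0.0266]
235 375 [ 0.4691 -0.1492  0.1411]
120 334 [ 0.5594 -0.2741  0.1574]
121 336 [ 0.5524 -0.2717  0.156 ]
254 330 [0.5135 0.1826 0.0794]
293 353 [0.4409 0.2609 0.0291]
256 329 [0.5155 0.1888 0.079 ]
145 357 [ 0.4753 -0.1905  0.1358]
```

View pics/z1.png

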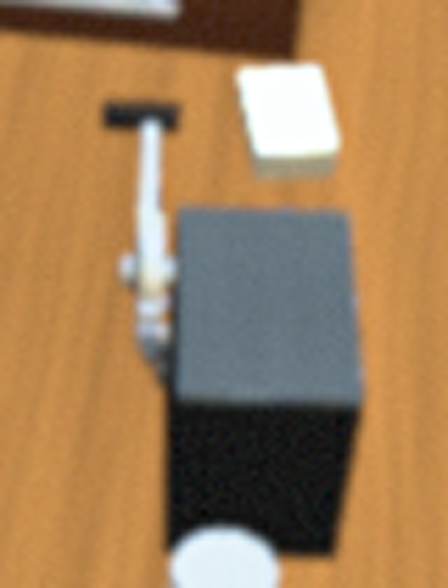

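Both views agree: marker at (0.441,0.262), pointer at (0.523,0.243), so the pusher must travel about 83 mm along yaw −0.145. The grip is at (0.514,0.181) with its top at 78 mm, which matches the text. Moving over.

```bash
python3 -m jog '[[2.4,3.2,0.5,0,0,-7],[2.4,3.2,0.5,0,0,-7],[2.4,3.2,0.5,0,0,-7],[2.4,3.2,0.5,0,0,-6],[2.4,3.2,0,0,0,0]]' 1 40
python3 -m jog '[[2.4,3.2,0,0,0,0],[2.4,3.2,0,0,0,0],[2.4,3.2,0,0,0,0],[2.4,3.2,0,0,0,0],[2.4,3.2,0,0,0,0]]'
```

```text
t: 1.92
ee_pos: [0.3256, -0.4574, 0.2507]
orientation: [3.14, 0.001, -0.163]
contact_force: [0.5, -0.3, 0.2]
opening: 1.004
t: 2.33
ee_pos: [0.4494, -0.2896, 0.2522]
orientation: [3.138, -0.002, -0.167]
contact_force: [1.0, -1.3, -0.3]
opening: 1.0
```

```bash
python3 -m jog '[[0.5,4,0,0,0,0.6],[0.5,4,0,0,0,0.6],[0.5,4,0,0,0,0],[0.5,4,0,0,0,0],[0.5,4,0,0,0,0]]'
python3 -m jog '[[0.6,4,0,0,0,0],[0.6,4,0,0,0,0],[0.6,4,0,0,0,0],[0.5,4,0,0,0,0],[0.5,4,0,0,0,0]]'
```

```text
t: 2.75
ee_pos: [0.4784, -0.0834, 0.253]
orientation: [3.137, -0.007, -0.145]
contact_force: [1.6, -0.2, -0.6]
opening: 1.003
t: 3.17
ee_pos: [0.5054, 0.1233, 0.2544]
orientation: [3.137, -0.01, -0.145]
contact_force: [2.2, -0.5, 0.3]
opening: 0.999
```

```bash
python3 -m jog '[[0.4,3,0,0,0.5,0],[0.4,2.6,-1,0.2,0,0],[0,0,-3,0,0,0],[0,0,-3,0,0,0],[0,0,-3,0,0,0]]'
```

```text
t: 3.58
ee_pos: [0.5183, 0.1938, 0.1585]
orientation: [-3.135, -0.015, -0.136]
contact_force: [0.5, 0.5, 0.4]
opening: 0.999
```

Run:
```python
from h import *
a,_=snap('top','t1.png');b,_=snap('side','s1.png')
x=cv2.resize(a[150:290,230:330],None,fx=4,fy=4,interpolation=cv2.INTER_CUBIC)
y=cv2.resize(b[180:320,270:400],None,fx=3,fy=3,interpolation=cv2.INTER_CUBIC)
c=np.zeros((560,795,3),np.uint8);c[:560,:400]=x;c[:420,402:792]=y
cv2.imwrite('pics/z2.png',c);print(telemetry.get_state()['ee_pos'],telemetry.get_state()['orientation'])
```

```text
[0.51503568 0.1920934  0.15534507] [-3.13933686 -0.00698889 -0.13681321]
```

View pics/z2.png

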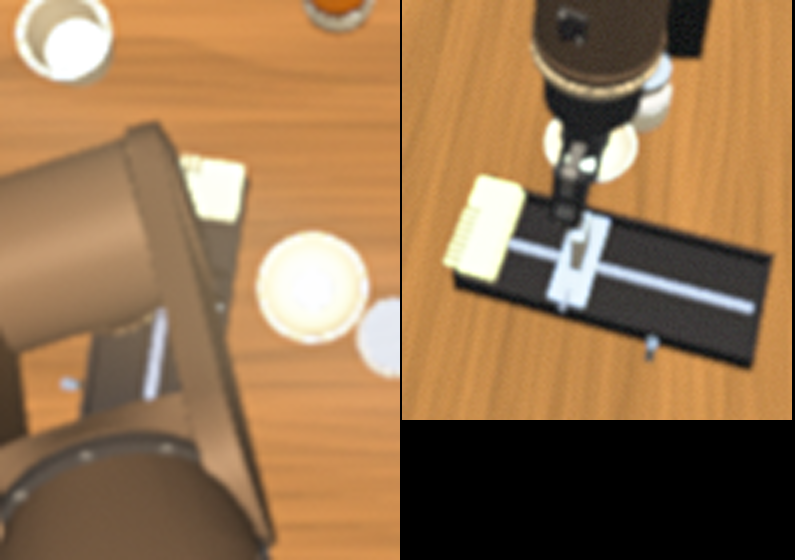

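The hand is above the plate, 11 mm too far in +y; I'll correct that while lowering.

```bash
python3 -m jog '[[-0.1,-1.1,-2,0,0.3,-0.4],[0,0,-3,0,0,0],[0,0,-3,0,0,0],[0,0,-2.5,0,0,0],[0,0,0,0,0,0]]'
```

```text
t: 4.1
ee_pos: [0.5186, 0.181, 0.0546]
orientation: [-3.137, -0.009, -0.145]
contact_force: [-1.7, -0.7, -0.1]
opening: 0.998
```

```bash
python3 -m jog '[[-0.4,0,-0.9,0,0.5,0],[0,0,0,0,0,0]]'; python3 -m jog '[[0,0,0,0,0,0],[0,0,0,0,0,0],[0,0,0,0,0,0],[0,0,0,0,0,0],[0,0,0,0,0,0]]' 0.1 40;python3 -m jog '[[0,0,0,0,0,0],[0,0,0,0,0,0],[0,0,0,0,0,0]]'
```

```text
t: 4.27
ee_pos: [0.5156, 0.1809, 0.0477]
orientation: [-3.138, -0.0, -0.146]
contact_force: [-0.7, -0.7, 0.3]
opening: 1.0
t: 4.68
ee_pos: [0.521, 0.1838, 0.0544]
orientation: [-3.131, -0.01, -0.147]
contact_force: [3.8, 21.9, -31.5]
opening: 0.34
t: 4.93
ee_pos: [0.5208, 0.1844, 0.0544]
orientation: [-3.131, -0.011, -0.146]
contact_force: [2.3, -1.4, -7.5]
opening: 0.34
```

Gripped at 29 mm, which matches the 30 mm plate. Drawing back most of the way before looking.

```bash
python3 -m jog '[[-1.6,0.23,0,0,0,0],[-1.6,0.23,0,0,0,0],[-1.6,0.23,0,0,0,0],[-1.6,0.23,0,0,0,0],[-1.0,0.15,0,0,0,0]]'; python3 -m jog '[[0,0,0,0,0,0],[0,0,0,0,0,0]]'
cat > look.py <<'E'
import sys
from h import *
k=sys.argv[1]
b,_=snap('side','s%s.png'%k)
cv2.imwrite('pics/z%s.png'%k,cv2.resize(b[225:315,285:405],None,fx=6,fy=6,interpolation=cv2.INTER_CUBIC))
a,_=snap('top','t%s.png'%k)
cv2.imwrite('pics/y%s.png'%k,cv2.resize(a[180:285,235:300],None,fx=5.5,fy=5.5,interpolation=cv2.INTER_CUBIC))
for n in('pusher_index','marker','pusher_grip'):
    for q in optics.landmark_of('side',n): print(n,q['confidence'],q['point'])
print(telemetry.get_state()['ee_pos'],telemetry.get_state()['contact_force'])
E
python3 look.py 3
```

```text
t: 5.35
ee_pos: [0.4487, 0.1949, 0.0546]
orientation: [-3.13, -0.016, -0.148]
contact_force: [4.6, -1.3, -17.5]
opening: 0.34
t: 5.52
ee_pos: [0.4469, 0.1952, 0.0546]
orientation: [-3.13, -0.015, -0.146]
contact_force: [4.6, -1.9, -16.8]
opening: 0.34
marker 0.37 [300.5, 354.7]
pusher_grip 0.68 [261.4, 354.1]
[0.4472941  0.1949938  0.05450897] [ -0.11161985   2.04730195 -11.23266972]
```

View pics/z3.png

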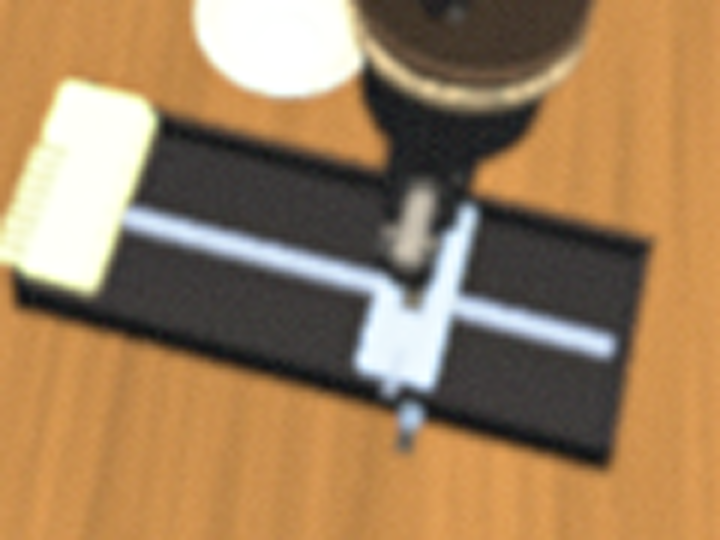

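View pics/y3.png

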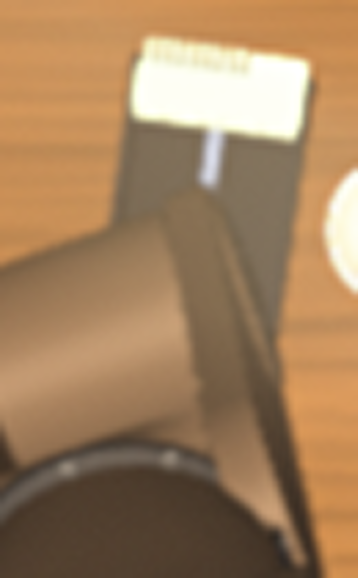

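In the side view the pointer tip is at zoom (388,388), just short of the clip top at (411,412). The arm hides both in the top view. Computing the remainder.

Run:
```python
from h import *
def zs(u,v,z): return atz('side',225+(v+.5)/6-.5,285+(u+.5)/6-.5,z)
ex=np.array([np.cos(-.148),np.sin(-.148),0]);ey=np.array([-ex[1],ex[0],0])
m=zs(411,411,.026)
for p in((388,388),(387,392),(389,384)):
    i=zs(*p,.0285);print(m,i,(i-m)@ex,(i-m)@ey)
```

```text
[0.4404878  0.25957508 0.026     ] [0.45159849 0.25142324 0.0285    ] 0.01219129810270961 -0.006424339072170965
[0.4404878  0.25957508 0.026     ] [0.45186385 0.25338937 0.0285    ] 0.012163835283979338 -0.00444056973224848
[0.4404878  0.25957508 0.026     ] [0.4513325  0.24945244 0.0285    ] 0.01221882609192814 -0.008412815984828547
```

```bash
python3 -m jog '[[-0.6,0.09,0,0,0,0],[-0.5,0.07,0,0,0,0],[0,0,0,0,0,0],[0,0,0,0,0,0]]'
python3 look.py 4
```

```text
t: 6.1
ee_pos: [0.4375, 0.1965, 0.0545]
orientation: [-3.129, -0.017, -0.148]
contact_force: [3.6, 0.1, -14.5]
opening: 0.336
pusher_index 0.77 [292.2, 349.6]
pusher_index 0.41 [213.4, 254.6]
marker 0.55 [298.9, 354.4]
pusher_grip 0.56 [263.4, 357.7]
[0.4375843  0.19640472 0.05453178] [  0.66509033   1.22856856 -12.4590378 ]
```

View pics/z4.png

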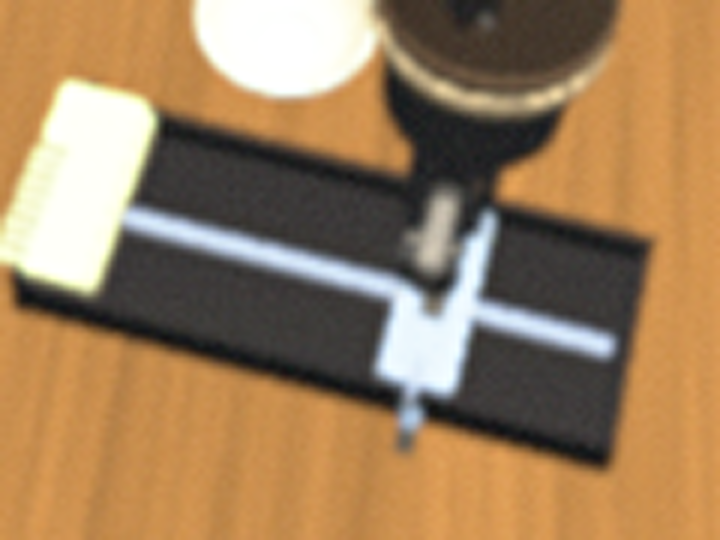

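Run:
```python
from h import *
def zs(u,v,z): return atz('side',225+(v+.5)/6-.5,285+(u+.5)/6-.5,z)
ex=np.array([np.cos(-.148),np.sin(-.148),0]);ey=np.array([-ex[1],ex[0],0])
m=zs(411,411,.026)
for p in((411,390),(410,394)):
    i=zs(*p,.0285);print((i-m)@ex,(i-m)@ey)
t,R=0,0
i=atz('side',292.2,349.6,.0285);m2=atz('side',298.9,354.4,0);print('net',(i-m)@ex,(i-m2)@ex)
```

```text
0.0022232155583843693 -0.008487871846265926
0.0022075594368157043 -0.006502591423699775
net 0.009319377341030836 0.015852011969109656
```

About 2 mm short by the picture; a small nudge, then release and recheck from both views.

```bash
python3 -m jog '[[-0.2,0.03,0,0,0,0],[0,0,0,0,0,0]]'
python3 -m jog '[[0,0,0,0,0,0],[0,0,0,0,0,0],[0,0,0,0,0,0],[0,0,0,0,0,0],[0,0,0,0,0,0]]' 1
python3 -m jog '[[0,0,3,0,0,0],[0,0,3.5,0,0,0],[0,0,4,0,0,0],[0,0,4,0,0,0],[0,0,4,0,0,0]]'
```

```text
t: 6.52
ee_pos: [0.4358, 0.1966, 0.0545]
orientation: [-3.129, -0.017, -0.148]
contact_force: [0.6, 1.5, -11.6]
opening: 0.338
t: 6.93
ee_pos: [0.4369, 0.1972, 0.056]
orientation: [-3.128, -0.019, -0.149]
contact_force: [-0.3, -0.0, 0.1]
opening: 1.001
t: 7.35
ee_pos: [0.4307, 0.1948, 0.2409]
orientation: [-3.135, -0.006, -0.149]
contact_force: [1.9, 0.7, -0.3]
opening: 0.999
```

```bash
python3 -m jog '[[0.6,-4,0,0,0,0],[0.6,-4,0,0,0,0],[0.4,-4,0,0,0,0],[0.4,-4,0,0,0,0],[0.4,-4,0,0,0,0]]'
python3 look.py 5
```

```text
t: 7.77
ee_pos: [0.4594, -0.0033, 0.2533]
orientation: [-3.127, -0.026, -0.136]
contact_force: [1.2, 0.3, -0.7]
opening: 1.0
pusher_index 0.8 [290.5, 353.1]
marker 0.41 [297.8, 354.4]
pusher_grip 0.76 [263.9, 357.0]
[ 0.45918242 -0.00173418  0.25264352] [ 0.09716458  0.09027883 -0.29489424]
```

View pics/z5.png

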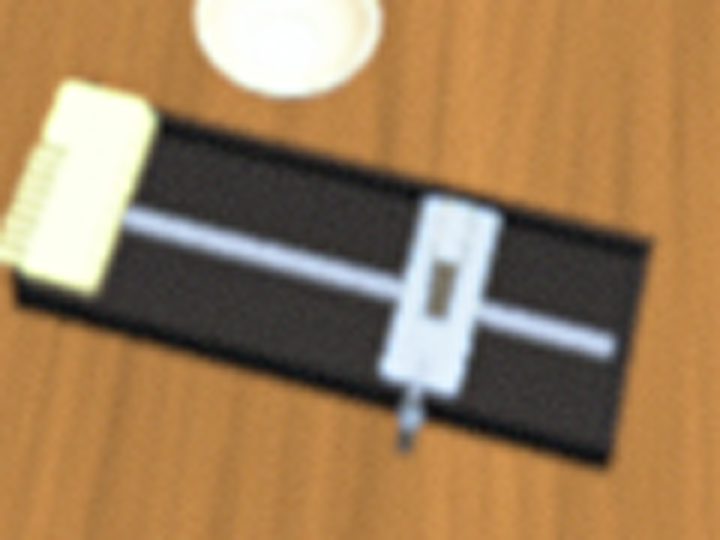

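View pics/y5.png

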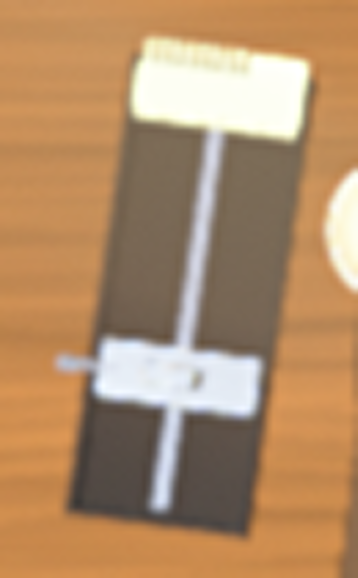

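Both views now show the pointer in line with the clip: side pointer at zoom (413,392) against the clip at (411,411), top pointer at (85,364) against (65,362). Now to check that numerically and measure the bar.

```bash
python3 - <<'E'
from h import *
np.set_printoptions(precision=4,suppress=True)
def zs(u,v,z): return atz('side',225+(v+.5)/6-.5,285+(u+.5)/6-.5,z)
def zt(u,v,z): return atz('top',180+(v+.5)/5.5-.5,235+(u+.5)/5.5-.5,z)
ex=np.array([np.cos(-.148),np.sin(-.148),0])
print('side err',(zs(413,391,.0285)-zs(411,411,.026))@ex,'top err',(zt(85,364,.0285)-zt(64,361,.026))@ex)
# carriage displacement in top
print('carr disp', (zt(198,238,.03)-zt(178,377,.03))@ex)
# bar triangulation
T=('top',190+(338-265+.5)/4.5-.5,340+(708-360+.5)/4.5-.5)
S=('side',100+(115.5)/5.6-.5,310+(142.5)/5.6-.5)
print(T,S,'bar tri',*tri([T,S]),atz(*T,.155),atz(*S,.155))
E
python3 - <<'E'
from h import *
np.set_printoptions(precision=4,suppress=True)
for n in ('top','side'):
    snap(n,n+'6.png')
    for nm in('bar_center','lever','dispenser'):
        for q in optics.spot_in(n,nm): print(n,nm,q)
D=np.load('pics/side6.png.npy');i=cv2.imread('pics/side6.png')
cv2.imwrite('pics/z6.png',cv2.resize(i[100:205,290:390],None,fx=5.6,fy=5.6,interpolation=cv2.INTER_CUBIC))
# dark bar pixels with depth, both views
for n,(r0,r1,c0,c1) in (('top',(190,220,408,428)),('side',(112,130,322,346))):
    im=cv2.imread('pics/%s0.png'%n).max(2);D=np.load('pics/%s0.png.npy'%n)
    P=np.array([w(n,r,c,D[r,c]) for r in range(r0,r1) for c in range(c0,c1) if im[r,c]<60 and D[r,c]>0])
    P=P[(P[:,2]>.135)]
    print(n,len(P),P.mean(0),P.min(0),P.max(0), (P.min(0)+P.max(0))/2)
    u,s,v=np.linalg.svd(P[:,:2]-P[:,:2].mean(0));print(np.arctan2(v[0][1],v[0][0]))
E
```

```text
side err 0.001266376655226979 top err 4.2245770950717857e-05
carr disp 0.08423798493528795
('top', 205.83333333333334, 416.94444444444446) ('side', 120.125, 334.94642857142856) bar tri [ 0.5573 -0.2784  0.1537] [np.float64(0.0007207087451648247), np.float64(0.0007207087451647292)] [ 0.5579 -0.2782  0.155 ] [ 0.5565 -0.2768  0.155 ]
top bar_center {'bbox': [378.6, 201.5, 41.7, 15.7], 'confidence': 0.82}
top bar_center {'bbox': [307.0, 133.2, 13.5, 21.9], 'confidence': 0.72}
top lever {'bbox': [164.8, 234.8, 46.7, 42.9], 'confidence': 0.66}
top lever {'bbox': [376.2, 197.5, 43.9, 22.4], 'confidence': 0.58}
top dispenser {'bbox': [370.7, 198.3, 49.5, 52.9], 'confidence': 0.66}
side bar_center {'bbox': [330.8, 119.4, 11.7, 34.5], 'confidence': 0.63}
side bar_center {'bbox': [316.9, 212.8, 33.4, 30.9], 'confidence': 0.42}
side lever {'bbox': [329.6, 116.8, 11.8, 41.4], 'confidence': 0.63}
side dispenser {'bbox': [326.0, 122.4, 50.9, 80.7], 'confidence': 0.93}
top 21 [ 0.555  -0.2742  0.1588] [ 0.5379 -0.2803  0.1545] [ 0.5758 -0.2714  0.1671] [ 0.5568 -0.2758  0.1608]
-3.0210268494300108
side 18 [ 0.5615 -0.2715  0.1577] [ 0.5395 -0.2755  0.1523] [ 0.5752 -0.2656  0.1624] [ 0.5573 -0.2705  0.1573]
-2.9932218053686332
```

View pics/z6.png

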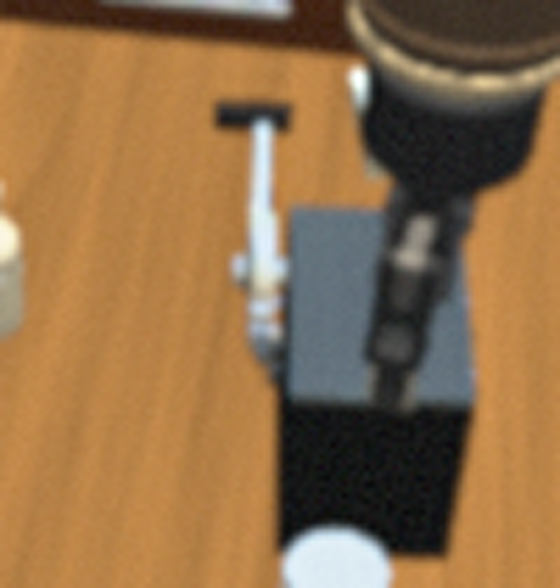

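Bar centre triangulates to (0.557,−0.277), 154 mm up against the expected 152, with dispenser yaw about 0.11. Moving above it with the fingers almost shut: a 10 mm gap will seat on the 18 mm bar.

```bash
python3 -m jog '[[1.4,-3.9,0,0,0.5,5],[1.4,-3.9,0,0,0.5,5],[1.4,-3.9,0,0,0,4],[1.4,-3.9,0,0,0,0],[1.4,-3.9,0,0,0,0]]' 0.12
python3 -m jog '[[1.4,-3.9,0,0,0,0],[1,-3,0,0,0,0],[0,0,0,0,0,0],[0,0,0,0,0,0]]'
```

```text
t: 8.83
ee_pos: [0.5287, -0.1929, 0.253]
orientation: [-3.125, -0.006, 0.132]
contact_force: [1.3, 0.5, 1.3]
opening: 0.3
t: 9.17
ee_pos: [0.5554, -0.2711, 0.2518]
orientation: [-3.127, -0.007, 0.129]
contact_force: [0.0, 0.4, 0.1]
opening: 0.121
```

```bash
python3 -m jog '[[0.1,-0.5,-2.5,-0.8,0.4,-1],[0,0,-2.5,0,0,0],[0,0,-2,0,0,0],[0,0,0,0,0,0],[0,0,0,0,0,0]]'
python3 - <<'E'
from h import *
print(telemetry.get_state()['ee_pos'],telemetry.get_state()['contact_force'])
i,_=snap('side','s7.png')
a=cv2.resize(i[70:190,270:390],None,fx=4.5,fy=4.5,interpolation=cv2.INTER_CUBIC)
cv2.imwrite('pics/z7.png',a)
E
```

```text
t: 9.58
ee_pos: [0.5566, -0.2729, 0.1806]
orientation: [-3.141, 0.001, 0.113]
contact_force: [-0.3, -0.3, 0.6]
opening: 0.117
[ 0.55656675 -0.27285707  0.1805745 ] [-0.34529328 -0.34694375  0.5715037 ]
```

View pics/z7.png

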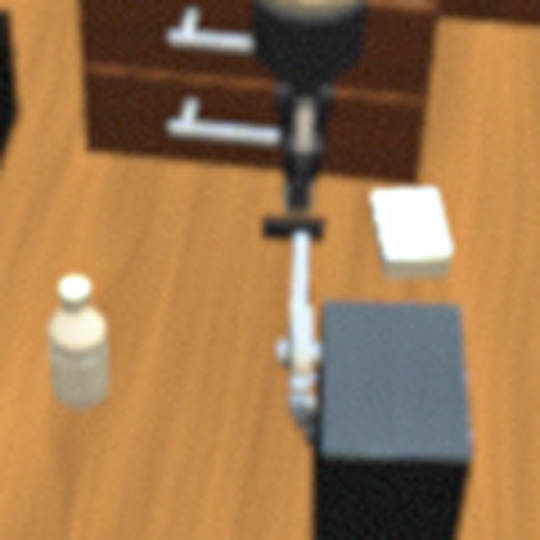

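The fingertips at zoom (298,208) stand just above the bar at (294,228). Lowering to contact.

```bash
python3 -m jog '[[0.1,-0.4,-1.2,0,0,0],[0,0,-0.6,0,0,0],[0,0,0,0,0,0]]'
```

```text
t: 9.88
ee_pos: [0.5591, -0.2766, 0.1646]
orientation: [3.14, -0.002, 0.115]
contact_force: [-0.0, 0.1, -0.0]
opening: 0.122
```

```bash
python3 -m jog '[[0,0,-0.4,0,0,0],[0,0,0,0,0,0]]';python3 -m jog '[[-0.1,0,-0.4,0,0,0],[0,0,0,0,0,0]]'
```

```text
t: 10.05
ee_pos: [0.5596, -0.2768, 0.1609]
orientation: [3.139, -0.003, 0.115]
contact_force: [-0.5, -0.1, -1.3]
opening: 0.12
t: 10.22
ee_pos: [0.5601, -0.2782, 0.1582]
orientation: [3.136, -0.006, 0.115]
contact_force: [-0.4, -0.6, 4.2]
opening: 0.121
```

Contact at z≈0.160 (4 N). Pressing down along the arc.

```bash
python3 -m jog '[[0,-0.55,-1.1,0,0.3,0],[0,-0.5,-1.6,0,0,0],[0,-0.2,-1.8,0,0,0],[0,0.1,-1.3,0,0,0]]'
```

```text
t: 10.55
ee_pos: [0.5627, -0.2923, 0.1039]
orientation: [3.131, -0.009, 0.115]
contact_force: [-2.5, -1.6, 4.6]
opening: 0.117
```

Run:
```python
from h import *
print(telemetry.get_state()['ee_pos'],telemetry.get_state()['contact_force'])
i,_=snap('side','s8.png')
a=cv2.resize(i[70:190,270:390],None,fx=4.5,fy=4.5,interpolation=cv2.INTER_CUBIC)
cv2.imwrite('pics/z8.png',a)
```

```text
[ 0.56271682 -0.29228362  0.10394554] [-2.51061216 -1.59517201  4.63737629]
```

View pics/z8.png

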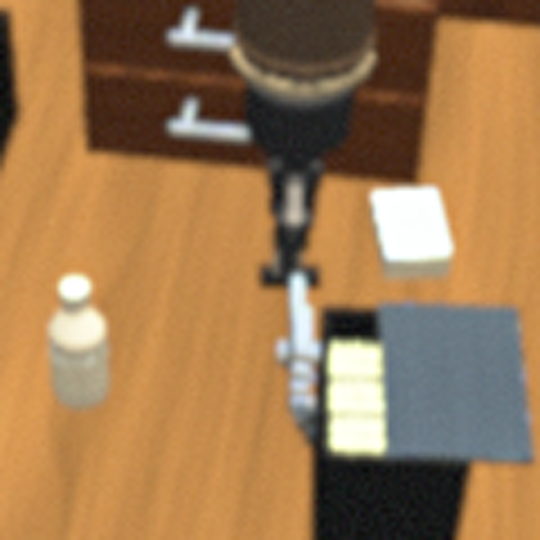

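The hatch is partly open and the bar sits under the tips at zoom (290,272). Continuing in smaller steps.

```bash
python3 -m jog '[[-0.1,0.2,-0.9,0.4,0.4,0],[-0.1,0.4,-0.9,0,0,0]]';python3 -m jog '[[-0.1,0.35,-0.7,0,0,0],[0,0.2,-0.4,0,0,0]]'
```

```text
t: 10.77
ee_pos: [0.5616, -0.2874, 0.0854]
orientation: [3.137, -0.004, 0.114]
contact_force: [0.4, -8.6, 6.1]
opening: 0.119
t: 10.93
ee_pos: [0.5618, -0.2837, 0.0751]
orientation: [3.134, -0.006, 0.115]
contact_force: [-3.7, -4.5, 5.3]
opening: 0.121
```

```bash
python3 -m jog '[[0,0.3,-0.4,0,0,0],[0,0,-0.1,0,0,0],[0,0,0,0,0,0],[0,0,0,0,0,0]]'
python3 - <<'E'
from h import *
i,_=snap('side','s9.png')
a=cv2.resize(i[70:190,270:390],None,fx=4.5,fy=4.5,interpolation=cv2.INTER_CUBIC)
cv2.imwrite('pics/z9.png',a)
j,_=snap('top','t9.png')
cv2.imwrite('pics/y9.png',cv2.resize(j[180:300,340:460],None,fx=4.5,fy=4.5,interpolation=cv2.INTER_CUBIC))
s=telemetry.get_state();print(s['t'],s['ee_pos'],s['contact_force'],s['torque'])
E
```

```text
t: 11.27
ee_pos: [0.562, -0.2828, 0.0723]
orientation: [3.131, -0.007, 0.116]
contact_force: [-2.2, -0.8, 7.0]
opening: 0.122
11.3667 [ 0.56206592 -0.28283696  0.07246323] [-3.36331858 -1.9989919   5.94540339] [-0.28561023  0.59829268  0.06063814]
```

View pics/z9.png

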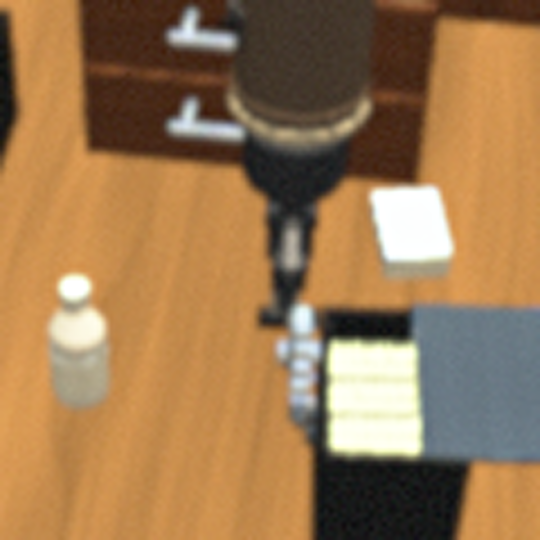

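View pics/y9.png

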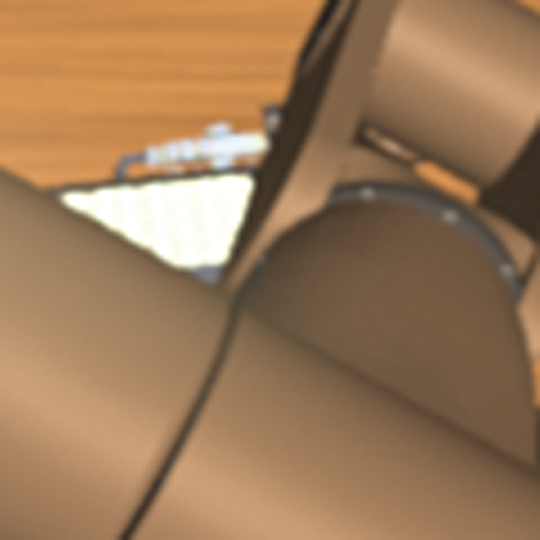

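The hatch is well open and the fingers sit on the bar with about 6 N. TCP height implies a lever angle of about 0.96; I'll cross-check it from the lid travel and the bar's own pixels.

Run:
```python
from h import *
def z(u,v,h): return atz('side',70+(v+.5)/4.5-.5,270+(u+.5)/4.5-.5,h)
ex=np.array([np.cos(.11),np.sin(.11),0])
for nm,a,b in(('rest',(322,308),(322,458)),('8',(380,308),(387,458)),('9',(413,308),(423,458))):
    m=(z(*a,.136)+z(*b,.136))/2
    if nm=='rest': m0=m
    print(nm,(m0-m)@ex,'-> v if 80mm=1.25:',(m0-m)@ex/.08*1.25)
# bar visible end in z9 (+x end, centre), z8
for nm,u,v,h in(('z7',267,228,.152),('z8',264,272,.096),('z9',262,314,.064)): print(nm,z(u,v,h))
for d in(.0877,.09): print(.52+np.arcsin(d/.095-np.sin(.52)))
# marker/pusher unchanged
b=cv2.imread('pics/s9.png');a=cv2.imread('pics/s5.png')
for k in((255,300,340,372),): print(np.abs(a[k[0]:k[1],k[2]:k[3]].astype(int)-b[k[0]:k[1],k[2]:k[3]]).mean())
```

```text
rest 0.0 -> v if 80mm=1.25: 0.0
8 0.04228868941035401 -> v if 80mm=1.25: 0.6607607720367814
9 0.06604480560192648 -> v if 80mm=1.25: 1.031950087530101
z7 [ 0.57620455 -0.27654747  0.152     ]
z8 [ 0.57839371 -0.29199733  0.096     ]
z9 [ 0.57730852 -0.27990276  0.064     ]
0.9603739386489412
0.9873121866425139
7.52662037037037
```

Two independent estimates, 0.96 (height) and 1.03 (lid), are both well inside 0.88–1.10. I'll hold briefly to check for drift and re-view the pusher.

```bash
python3 -m jog '[[0,0,0,0,0,0],[0,0,0,0,0,0],[0,0,0,0,0,0],[0,0,0,0,0,0]]'; python3 look.py 10
python3 - <<'E'
from h import *
s=telemetry.get_state();print(s['t'],s['ee_pos'],s['contact_force'],abs(s['joint_vel']).max())
E
```

```text
t: 11.7
ee_pos: [0.5624, -0.2833, 0.0743]
orientation: [3.13, -0.008, 0.116]
contact_force: [0.8, -0.5, -0.3]
opening: 0.121
pusher_index 0.84 [292.7, 351.5]
marker 0.66 [139.8, 336.5]
marker 0.45 [299.9, 354.0]
pusher_grip 0.82 [263.4, 358.3]
[ 0.56227657 -0.28321244  0.07405772] [ 0.05065793 -0.30955507  0.00748979]
11.95 [ 0.56227657 -0.28321244  0.07405772] [ 0.05065793 -0.30955507  0.00748979] 0.0021087540562425835
```

View pics/z10.png

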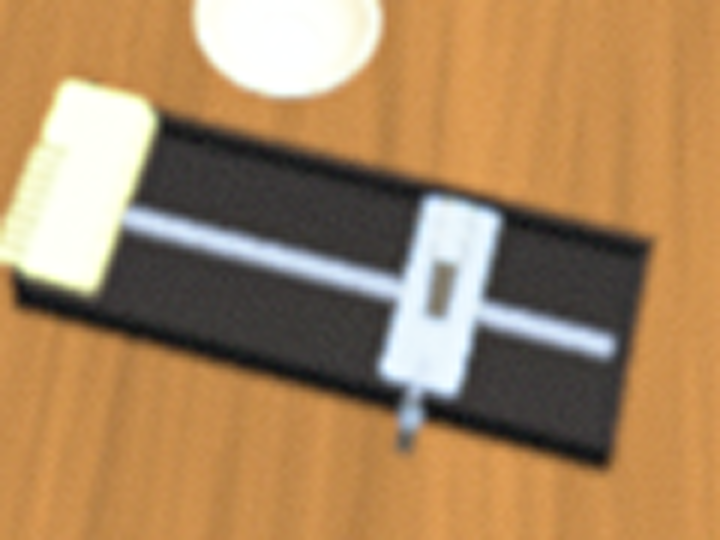

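The pusher is unchanged and aligned, but the contact force has dropped to about 0 as the tool crept up 2 mm. Check the dial.

Run:
```python
from h import *
i=cv2.imread('pics/s10.png')
cv2.imwrite('pics/z11.png',cv2.resize(i[70:190,270:390],None,fx=4.5,fy=4.5,interpolation=cv2.INTER_CUBIC))
```

```text
(no output)
```

View pics/z11.png

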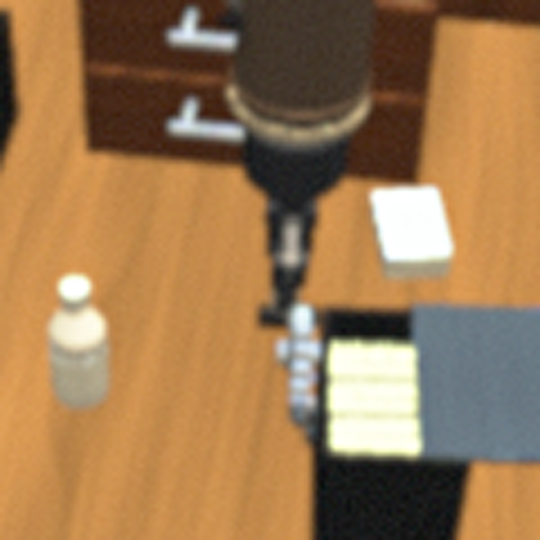

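The dial is still at the same place, but the fingers barely touch it. Pressing 3–4 mm further, then holding that target with no zero rows, since those re-target to the measured pose.

```bash
python3 -m jog '[[0,0.15,-0.35,0,0,0]]'
python3 - <<'E'
from h import *
for k in range(5):
    i,_=optics.snapshot('side');s=telemetry.get_state();print(s['t'],s['ee_pos'],s['contact_force'],abs(s['joint_vel']).max())
E
```

```text
t: 12.03
ee_pos: [0.5626, -0.2822, 0.0711]
orientation: [3.129, -0.008, 0.116]
contact_force: [-5.0, -2.8, 11.7]
opening: 0.119
12.0833 [ 0.56230047 -0.28171611  0.07035638] [-1.02367025 -1.30152945  8.33722087] 0.008528099142870215
12.1333 [ 0.56234535 -0.28179584  0.07051183] [-1.22534261 -1.86848694  6.38615245] 0.0056547689446306785
12.1833 [ 0.56240491 -0.28183359  0.07061847] [-2.38941319 -2.53297583  6.78478345] 0.0029431949317643455
12.2333 [ 0.56243485 -0.28184936  0.07068799] [-0.91771208 -1.43774107  6.83258809] 0.001998121113773384
12.2833 [ 0.56240646 -0.28187828  0.07070234] [-1.19653705 -0.9644239   6.10019035] 0.0019113923458223508
```

Run:
```python
from h import *
for k in range(30):
    i,_=optics.snapshot('side')
    if k%6==5: s=telemetry.get_state();print(s['t'],s['ee_pos'],s['contact_force'],abs(s['joint_vel']).max())
a=cv2.resize(i[70:190,270:390],None,fx=4.5,fy=4.5,interpolation=cv2.INTER_CUBIC)
cv2.imwrite('pics/z12.png',a)
```

```text
12.5833 [ 0.56242014 -0.28189925  0.07073243] [-1.46063878 -1.89985792  6.26639635] 0.0009596614669770808
12.8833 [ 0.56239839 -0.28192459  0.07073128] [-1.747288   -1.54478976  6.51899582] 0.0019546150253661205
13.1833 [ 0.56240063 -0.28191215  0.07073251] [-1.56884061 -0.78224981  6.13613602] 0.0008341156991968679
13.4833 [ 0.56243744 -0.28191007  0.07076678] [-1.75954517 -0.61248738  7.14561239] 0.0019306233767615677
13.7833 [ 0.56238983 -0.28190346  0.07073684] [-1.72295063 -1.04164671  6.10290082] 0.0016874311764304409
```

View pics/z12.png

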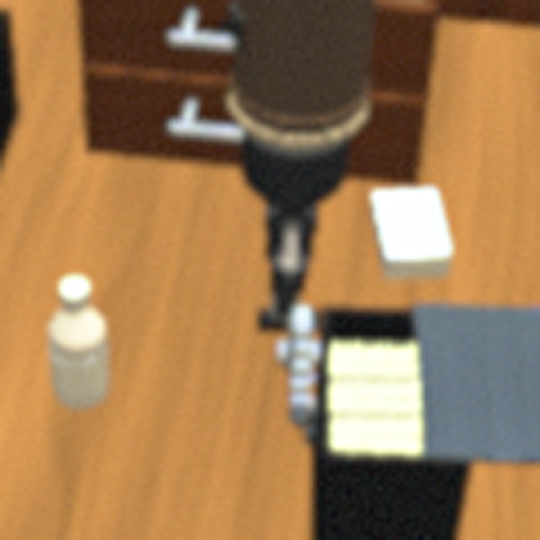

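The push holds steady at about 6.5 N for 1.5 s. The lid edge at zoom (416,308) gives a lever angle of about 1.0. Handing in.

```bash
python3 -c "
from station import bot;print(bot.sign_off())"
```

```text
the job is handed in; nothing more can be done
None
```

I drew the pusher back about 84 mm until its pointer was level with the clip and let go of it. Then I pressed the dial down to the third click and handed the job in at about 13.8 s, still holding the bar down with the fingers. No verdict was reported.

**Pusher:** after release, the pointer was off the clip by about 1.3 mm in the side view and 0 mm in the top view. A later side view, with the dial pressed, showed it unchanged.

**Dial:** tool height gave about 0.98 rad in the final hold. Lid travel gave 1.03 rad just before it, and the lid had hardly moved since. Both are inside 0.88–1.10 rad. The push stayed at 6–7 N, with the arm still, for the last 1.5 s.

**Bystanders:** the hand kept clear of them and none looked moved in the pictures, but I did not measure them again at the end.

**Checks that failed or disagreed:**
- The first hold let the push fade to about 0 N, because zero rows let the tool creep up 2 mm. The dial stayed put, and I pressed down again and held that target.
- Some network detections were wrong: the dish was reported as the bar, and the pointer and clip pixels were off. I used my own readings from the enlarged pictures instead.

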